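Clear the offcuts and set the length stop on the fence

ROBOT

A 6-joint arm with a two-finger parallel gripper is mounted at the origin on the work surface. World frame = base frame: x ahead of the robot, y to its left, z up, the work surface at z = 0. Lengths are in m, angles in degrees, forces in N, time in s.
With the tool pointing down it reaches from about 0.325 to 0.775 m from the base axis. Payload 5.5 kg.
Tool frame: the origin (TCP) lies at the centre of the arm's flange, where the gripper is bolted on; the fingertips stand 182 mm ahead of it and the grasp point (between the pads) lies 163 mm ahead of it; z points along the fingers, y is the direction in which the jaws open and shut (so a half turn about z gives the same grasp; the last joint's range is limited). The gripper opens to 88 mm and grips with 3 to 60 N. Pads are 20 mm wide; open, the fingers measure 115 mm over their backs; the gripper's body (75 mm by 178 mm) begins 61 mm behind the grasp point.
Start: joints at [-79.166, 5.22, 70.514, -0, 104.267, -3.249], TCP at [0.146, -0.582, 0.405] pointing down, gripper open.
Joint ranges: [-164.24, 164.24], [-49.07, 125.15], [9.68, 141.18], [-86.29, 266.29], [3.28, 154.24], [-151.56, 151.56]. Speed limits (degrees/s): [147.25, 147.25, 172.46, 180, 180, 180].

INTERFACE

Orientations are given as [roll, pitch, yaw] about the fixed x, y, z axes, in that order (R = Rz(yaw) Ry(pitch) Rx(roll)).
In Python, from station import r gives the robot as it stands. The module is installed in compiled form; this text tells all that it offers. Calls block until the motion is done:
- r.reach(position, orientation): joint-space move of the TCP to a pose.
- r.servo_line(position, rotation=None, speed=0.15): straight line of the TCP; rotation=None keeps the orientation; speed is the mean speed in m/s.
- r.move_joints(angles): joint-space move.
- r.let_go() and r.grab(squeeze=None): open the fingers fully, or close them until they stop; squeeze is the grip in N (None keeps the last).
- r.wait(seconds).
- r.inverse_kinematics(position, orientation): joint angles nearest the present ones, or None.
- r.sense(): the state.
- r.snapshot(name): name is "side" or "top" or "wrist"; returns a dict with "frame" (400x640x3 uint8, red, green, blue), "fx", "fy", "cx", "cy" (pixels), "R" (3x3) and "t" (3): a world point X has camera coordinates R X + t. Camera axes: x right, y down, z forward; pixel columns grow to the right and rows downward; lengths in m; the calibration is good to about 2 mm. A picture is of the moment at which its call begins. There is no depth.
A pose or a line that the arm cannot do raises r.IKError and nothing moves.
- r.hand_in(): hands the job in, once; it reports no verdict.
The state is a dict: "clock": time; "joints": joint angles; "joint_vel": joint speeds; "joint_torque": joint torques, N m; "tcp_pos": TCP position; "orientation": TCP orientation; "contact_force": force on the tool from outside, world axes, zero at the start; "torque": the same for the moment, N m; "opening": finger opening in m.
Only numpy, scipy, OpenCV 4.12 (cv2) and the standard library are available. Lean on these libraries where they do the work, as an engineer would, in place of code of your own. Each camera call takes 0.05 s, during which the arm holds its last target.

TASK

Sweep the three wooden offcuts into the scrap bay with the push block, without touching them with the hand, and leave the push block standing on the bench. Then take the stop by its black grip and slide it along the fence rail until you feel its ball drop into the notch, without running it up against the far end of the rail, and finish while still holding the grip there with the ball in the notch. Leave the glue bottle, the tape measure and the try square where they are.

Things in the scene. Friction and masses are not known exactly. Their poses are not given: they have to be found in the camera images.
- fence: Fence fixed to the bench: plywood base 70 (x) x 440 (y) x 12 mm, rail along y with dark end blocks 42 mm high. A 20 mm wide brass strip tops the rail, 36 mm above the bench; one dark V notch crosses it, 17 mm wide, 8.5 mm deep, visible from above, its place along y different each time. Origin: centre of the underside; y along the rail, x away from the robot. It carries the stop.
- stop_grip (a point): Centre of the black upright grip, 34 (fence x) x 30 mm (fence y, the sliding direction), on the blue carriage 56 x 46 mm of the stop. The grip reaches from 58 to 100 mm above the bench; this point is 83 mm above it, over the rail's centre line. Its y axis is the sliding direction.
- stop (a joint): How far the stop has slid along the fence's +y (m). 0 at the -y end, 0.19 at the far (+y) end of its travel; it starts at 0 to 0.03. At value s the grip lies at fence y = s - 0.11. It drags with about 2 N. The notch's middle is somewhere between 0.075 and 0.150.
- ball (a joint): Drop of the sprung steel ball (12 mm) under the stop's middle (m): about 0.001 on the flat strip, 0.007 in mid-notch. The notch has 45 degree flanks: 1 mm off centre, 1 mm less drop. A dropping ball pulls the stop into the notch with some 8 N, then resists as much; about 11 N pushes it out. Let go with the ball dropped 2 mm or more, the stop is drawn to mid-notch.
- push_block: Loose push block, about 0.3 kg: plywood base 140 (x) x 36 (y) x 28 mm high, two end wings 12 mm wide reaching ahead to y = +39 mm (116 mm apart inside), red upright handle 50 (x) x 26 (y) mm from 28 to 90 mm above the bench. Origin: centre of the underside, below the handle. It pushes towards its +y, front face at y = +18 mm.
- bay: Scrap bay fixed to the bench: three wooden walls 12 mm thick, 35 mm high round a green patch of bench 180 (x) x 130 (y) mm, no sill, open on its -y side (mouth y = -65 mm, back wall y = +65 mm, side walls x = -90 and +90 mm). Origin: centre of the green patch, at bench level.
- offcut_a: Loose pale wooden offcut, 34 x 24 mm and 22 mm high. Origin: centre of its underside.
- offcut_b: Loose dark wooden offcut with a step, 36 x 20 mm and 24 mm high. Origin: centre of its underside.
- offcut_c: Loose planed wooden offcut, 28 x 28 mm and 20 mm high. Origin: centre of its underside.
- glue: Orange glue bottle 48 mm across and 125 mm tall, behind the fence; leave it. Origin: centre of its underside.
- tape: Grey tape measure 62 x 32 x 56 mm high, behind the fence; leave it. Origin: centre of its underside.
- square: Try square lying behind the fence, dark wooden stock 22 x 100 x 18 mm with a steel blade 120 mm long; leave it. Origin: centre of the underside of the stock.

How it is judged:
By the outcome, as a careful person would: the job done as asked, in the order asked, and still so for the second after the job is handed in, while the arm keeps its last pose, push and grip.
It also fails if it takes over 53 s, if anything falls off the work surface, if the arm or the gripper's body presses on something with over 40 N, if the wrist force passes 120 N, or if a joint passes its speed limit or range.

## Working session

There is one attempt and no reset: what is moved stays moved. The work goes in short steps, each a Python script; the robot and the scene stay as the last script left them, time stands still between calls to the robot, and variables do not carry over. Pictures are saved under pics/ and viewed, and the job is handed in when it is done.

```bash
mkdir -p pics; python3 - <<'E'
from station import r
import cv2
s=r.sense();print({k:s[k] for k in('clock','tcp_pos','orientation','opening','contact_force')})
for n in("top","side","wrist"):
    d=r.snapshot(n);cv2.imwrite(f"pics/{n}0.png",d["frame"][:,:,::-1])
    print(n,d["fx"],d["cx"],d["cy"],d["R"],d["t"])
E
```

```text
{'clock': 0.0, 'tcp_pos': array([ 0.14598817, -0.58203554,  0.40349267]), 'orientation': array([-1.79886182e+02, -4.49381482e-03,  1.40810089e+01]), 'opening': 0.08759742106451456, 'contact_force': array([0.2368467 , 0.05389254, 0.08251211])}
top 364.9585242202973 324.1841328462202 196.65710833888346 [[-0.00347445 -0.99973364 -0.02281624]
 [-0.99298993  0.00614495 -0.11803918]
 [ 0.11814794  0.02224617 -0.99274678]] [0.00962759 0.60431188 0.78287183]
side 361.92610035527775 322.21481829225525 201.4221673608611 [[ 0.99220239 -0.12398378 -0.01274531]
 [-0.10517827 -0.77804012 -0.61934732]
 [ 0.06687266  0.61585842 -0.78501367]] [-0.59742247  0.11699866  0.68529207]
wrist 321.0791483597598 318.73116891988457 196.12177409376255 [[ 0.2428644  -0.97005881 -0.00166907]
 [-0.93653616 -0.23491938  0.26021702]
 [-0.25281791 -0.06163431 -0.96554871]] [-0.59970868 -0.0324871   0.3902833 ]
```

View pics/top0.png

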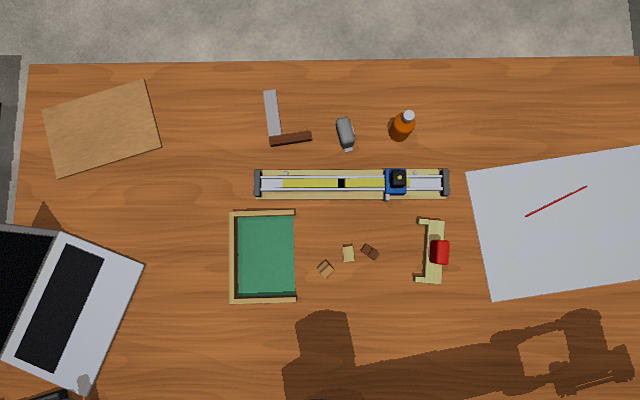

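View pics/side0.png

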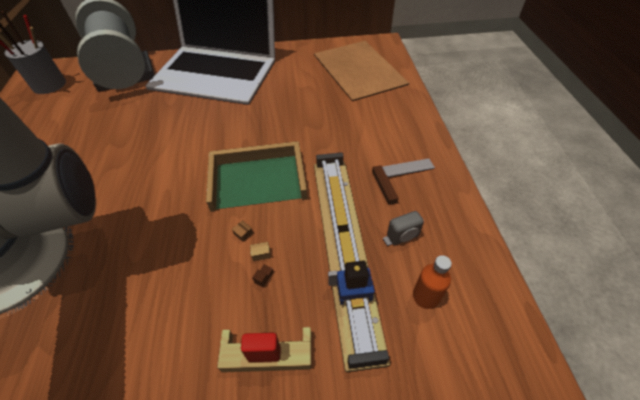

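The top view has +x up and +y to the left. The push block is at (432,252), its wings facing left. The offcuts are near (325,268), (349,253) and (370,251). The bay is at (265,256), open to the right. The fence runs along row 183, with the notch at about (341,183) and the grip at (398,179). Next I'll measure these.

```bash
cat > h.py <<'E'
import numpy as np, cv2
def ray(d,uv,z):
    R=np.array(d["R"]);t=np.array(d["t"]);c=-R.T@t
    uv=np.atleast_2d(uv).astype(float)
    v=np.c_[(uv[:,0]-d["cx"])/d["fx"],(uv[:,1]-d["cy"])/d["fy"],np.ones(len(uv))]@R
    return c+v*((z-c[2])/v[:,2])[:,None]
def proj(d,X):
    X=np.atleast_2d(X);p=X@np.array(d["R"]).T+np.array(d["t"])
    return np.c_[d["fx"]*p[:,0]/p[:,2]+d["cx"],d["fy"]*p[:,1]/p[:,2]+d["cy"]]
E
python3 - <<'E'
import cv2
a=cv2.imread("pics/top0.png")
cv2.imwrite("pics/topz1.png",cv2.resize(a[200:310,220:460],None,fx=3.33,fy=3.33,interpolation=cv2.INTER_CUBIC))
cv2.imwrite("pics/topz2.png",cv2.resize(a[80:210,240:460],None,fx=3.6,fy=3.6,interpolation=cv2.INTER_CUBIC))
E
```

```text
(no output)
```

View pics/topz1.png

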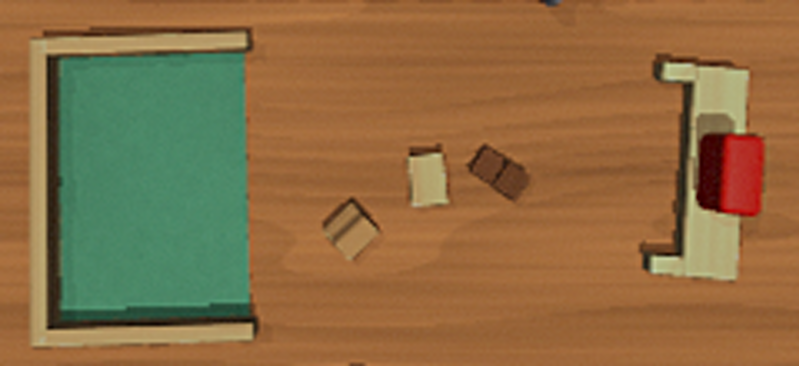

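View pics/topz2.png

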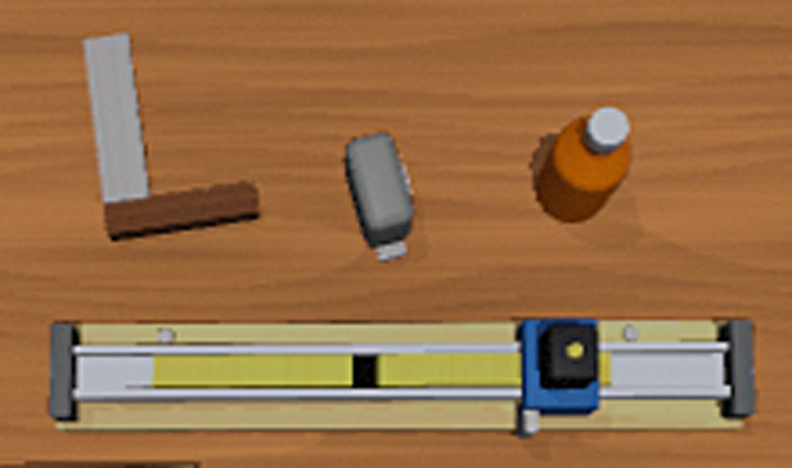

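```bash
python3 - <<'E'
from station import r
from h import *
np.set_printoptions(precision=4,suppress=True)
d=r.snapshot("top");s=r.snapshot("side")
def z1(p):return np.array(p)/3.333+[220,200]
def z2(p):return np.array(p)/3.6+[240,80]
P=lambda n,p,z:print(n,ray(d,p,z)[:,:2].tolist().__repr__() if 0 else np.round(ray(d,p,z)[:,:2],4).tolist())
P("bay mouth floor",z1([[245,52],[248,308]]),0)
P("bay walltop outer backL,backR,mouthL,mouthR",z1([[30,38],[32,347],[249,30],[254,340]]),.035)
P("walltop inner mouth",z1([[249,50],[254,322]]),.035)
P("pb base back corners",z1([[748,68],[736,280]]),.028)
P("pb front",z1([[693,82],[682,256]]),.028)
P("handle top corners",z1([[725,135],[763,135],[763,215],[725,212]]),.09)
P("offc a",z1([[411,152],[442,150],[448,205],[413,207]]),.022)
P("offc b",z1([[485,145],[528,175],[517,199],[472,168]]),.024)
P("offc c",z1([[350,198],[380,230],[352,260],[323,228]]),.020)
P("fence endblocks tops",z2([[52,322],[72,322],[728,322],[752,322],[752,417],[728,415],[52,418],[72,416]]),.042)
P("strip notch",z2([[353,354],[378,354],[353,387],[378,387]]),.036)
P("grip top corners",z2([[550,325],[598,324],[598,378],[550,378]]),.1)
P("yellow dot",z2([[575,350]]),.1)
P("plywood base x edges",z2([[160,322],[160,430],[640,322],[640,430]]),.012)
P("carriage",z2([[522,320],[600,320],[598,412],[522,412]]),.058)
a=s["frame"]
cv2.imwrite("pics/sidez1.png",cv2.resize(a[140:380,200:440],None,fx=2.5,fy=2.5,interpolation=cv2.INTER_CUBIC)[:,:,::-1])
E
```

```text
bay mouth floor [[0.5646, 0.0792], [0.3896, 0.0761]]
bay walltop outer backL,backR,mouthL,mouthR [[0.5724, 0.2209], [0.3696, 0.214], [0.577, 0.0729], [0.3741, 0.0684]]
walltop inner mouth [[0.5635, 0.0728], [0.3855, 0.0685]]
pb base back corners [[0.5503, -0.2613], [0.4113, -0.2476]]
pb front [[0.5411, -0.2243], [0.4268, -0.2129]]
handle top corners [[0.5059, -0.2266], [0.5059, -0.2498], [0.4574, -0.2477], [0.4593, -0.2248]]
offc a [[0.4952, -0.0355], [0.4964, -0.0564], [0.4599, -0.0599], [0.4587, -0.0365]]
offc b [[0.4997, -0.0851], [0.4797, -0.1135], [0.4639, -0.1058], [0.4844, -0.0762]]
offc c [[0.4646, 0.0057], [0.4434, -0.0143], [0.4237, 0.0045], [0.4448, 0.0239]]
fence endblocks tops [[0.6664, 0.1638], [0.6663, 0.1512], [0.6631, -0.2569], [0.663, -0.2717], [0.6038, -0.2691], [0.6051, -0.2545], [0.6058, 0.1626], [0.607, 0.1501]]
strip notch [[0.6458, -0.0247], [0.6456, -0.0404], [0.6249, -0.0246], [0.6248, -0.0401]]
grip top corners [[0.651, -0.1373], [0.6513, -0.1649], [0.6199, -0.1639], [0.6201, -0.1365]]
yellow dot [[0.6363, -0.1513]]
plywood base x edges [[0.6718, 0.0999], [0.6013, 0.0992], [0.6693, -0.2098], [0.5994, -0.2075]]
carriage [[0.6622, -0.1275], [0.6619, -0.1748], [0.6055, -0.1719], [0.6058, -0.1262]]
```

View pics/sidez1.png

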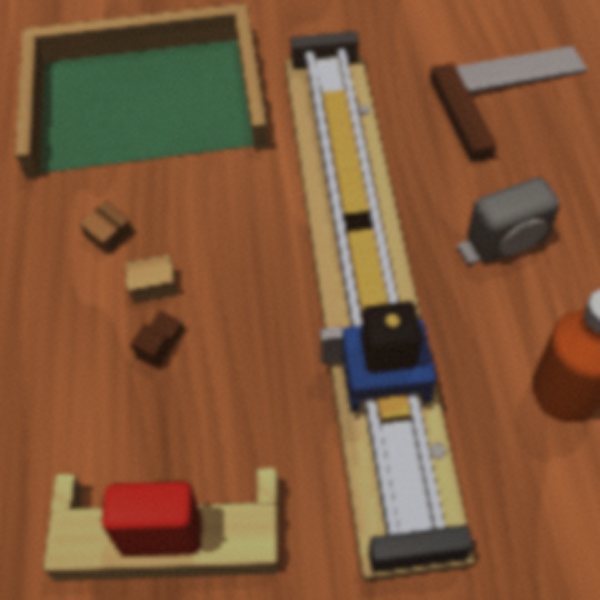

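Measurements against the given sizes:

| Item | Measured | Check |
|---|---|---|
| Push block | (0.482, −0.237), yaw −5.6° | Front and back edges agree |
| Bay | Mouth y ≈ 0.0755, centre x ≈ 0.475, yaw 1.9° | Inner width 178 mm vs 180 |
| Fence | Centre ≈ (0.635, −0.0536), yaw −0.4° | – |
| Grip | y ≈ −0.151, s ≈ 0.013 | In the 0–0.03 start range |
| Notch | y ≈ −0.0326, s ≈ 0.131 | In the 0.075–0.150 range |

Next step is to grasp the handle.

```bash
python3 - <<'E'
from station import r
from h import *
np.set_printoptions(precision=4,suppress=True)
for p,o in [((.4823,-.2367,.30),-5.6),((.4823,-.2367,.225),-5.6),((.464,-.19,.225),0),((.4745,.072,.225),1.9),((.6355,-.151,.246),-.4),((.6355,-.033,.246),-.4)]:
    print(r.inverse_kinematics(p,[180,0,o]))
r.reach((.4823,-.2367,.30),[180,0,-5.6])
print(r.sense()['clock'],r.sense()['tcp_pos'])
r.servo_line((.4823,-.2367,.226))
s=r.sense();print(s['clock'],s['tcp_pos'],s['orientation'],s['contact_force'])
r.grab(25)
s=r.sense();print(s['clock'],s['tcp_pos'],s['contact_force'],s['opening'])
d=r.snapshot("top");cv2.imwrite("pics/top1.png",d["frame"][:,:,::-1])
E
```

```text
[-29.769   -4.206   90.5869  -0.      93.6191  65.831 ]
[-29.769   -2.1246  96.2889  -0.      85.8358  65.831 ]
[-26.1565  -7.7948 101.6273  -0.      86.1675  63.8435]
[  4.5657 -11.291  104.7317  -0.      86.5592  92.6657]
[-16.3498  14.7886  75.9523  -0.      89.2591  74.0502]
[-6.0353 12.2386 78.901  -0.     88.8604 84.3647]
2.0417 [ 0.4821 -0.2374  0.3003]
2.6833 [ 0.4824 -0.2371  0.2267] [179.9827  -0.0419  -5.6279] [-0.0977 -0.3258 -0.1664]
3.6583 [ 0.4823 -0.2366  0.2258] [0.6223 0.7845 0.1113] 0.02577685745522877
```

View pics/top1.png

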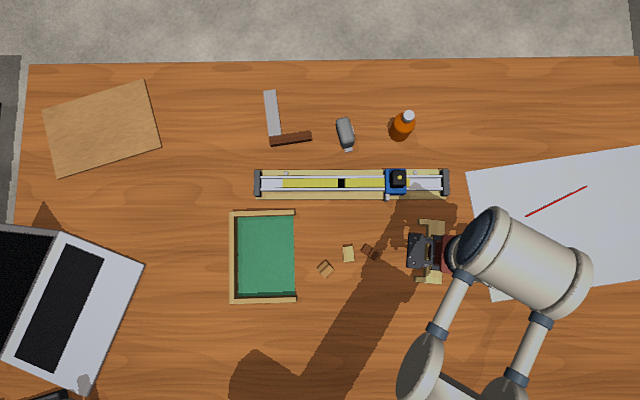

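The jaws hold the handle: the opening is 25.8 mm against a 26 mm handle, and the block hasn't moved. Next I'll align it and sweep.

```bash
python3 - <<'E'
from station import r
from h import *
np.set_printoptions(precision=4,suppress=True)
def S(n):
    s=r.sense();print(n,round(s['clock'],2),s['tcp_pos'],s['orientation'][2],s['contact_force'],s['opening'])
z=.226
r.servo_line((.464,-.185,z),[180,0,0],speed=.06);S("al")
r.servo_line((.466,-.08,z),[180,0,0],speed=.08);S("1")
r.servo_line((.472,.02,z),[180,0,1.5],speed=.08);S("2")
d=r.snapshot("side");cv2.imwrite("pics/side2.png",d["frame"][:,:,::-1])
E
```

```text
al 4.78 [ 0.4641 -0.1852  0.2261] -0.01388712019275445 [ 0.1649  0.7045 -2.3063] 0.026052548698761828
1 6.24 [ 0.466  -0.0803  0.226 ] -0.030951144294468682 [ 0.5874  0.1728 -1.8465] 0.026199350507837626
2 7.64 [0.472  0.0197 0.226 ] 1.4690996369985245 [ 0.1023  0.3558 -2.1419] 0.025765172607983167
```

View pics/side2.png

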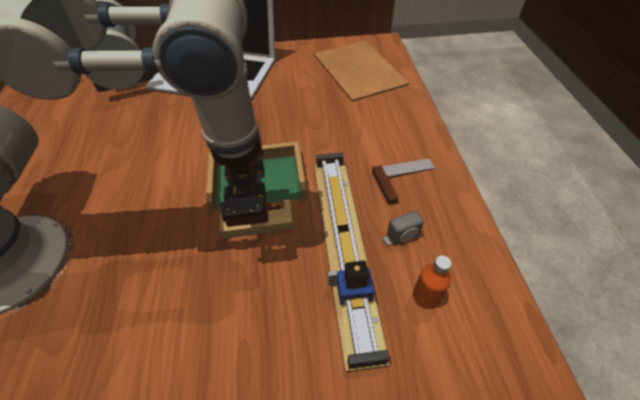

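The block, at about (255,218), is entering the bay mouth, and no offcuts are left behind it. I'll push on, then back off a little and look.

```bash
python3 - <<'E'
from station import r
from h import *
np.set_printoptions(precision=4,suppress=True)
def S(n):
    s=r.sense();print(n,round(s['clock'],2),s['tcp_pos'],s['orientation'][2],s['contact_force'],s['opening'])
z=.226
r.servo_line((.4745,.075,z),[180,0,1.9],speed=.06);S("in")
for n in("top","side","wrist"):
    d=r.snapshot(n);cv2.imwrite(f"pics/{n}3.png",d["frame"][:,:,::-1])
E
```

```text
in 8.76 [0.4745 0.0749 0.226 ] 1.8928739882276728 [ 0.0527  0.4944 -3.0542] 0.026152625260489976
```

View pics/top3.png

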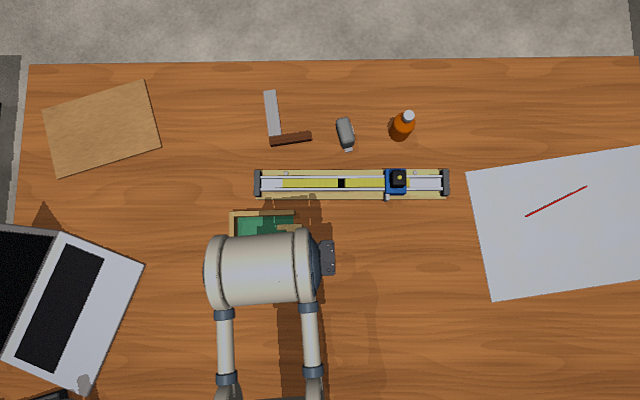

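View pics/wrist3.png

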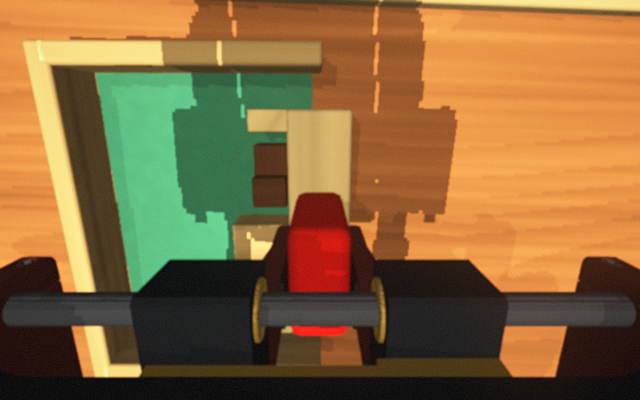

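The wrist view shows the dark offcut at about (270,175) against the block face, well inside the mouth (green edge near column 312). A pale offcut is next to it at (255,240). I'll back the block out, set it down and release it.

```bash
python3 - <<'E'
from station import r
from h import *
np.set_printoptions(precision=4,suppress=True)
def S(n):
    s=r.sense();print(n,round(s['clock'],2),s['tcp_pos'],s['contact_force'],s['opening']);return s
r.servo_line((.472,.0,.226),speed=.12);S("out")
for k in range(6):
    z=.2258-.0004*k
    r.servo_line((.472,.0,z),speed=.02);s=S("dn")
    if s['contact_force'][2]>-.5:break
r.let_go();S("rel")
r.servo_line((.472,.0,.30),speed=.2)
r.reach((.6355,-.151,.31),[180,0,-.4]);S("mv")
d=r.snapshot("top");cv2.imwrite("pics/top4.png",d["frame"][:,:,::-1])
d=r.snapshot("side");cv2.imwrite("pics/side4.png",d["frame"][:,:,::-1])
E
```

```text
out 9.68 [0.472  0.0001 0.226 ] [ 0.3926  0.3658 -1.9208] 0.026042915000831716
dn 9.93 [0.472  0.0005 0.2258] [ 0.4588  0.2052 -1.898 ] 0.02631042654310876
dn 10.18 [0.472  0.0003 0.2258] [-1.202   1.4993  2.1917] 0.026070715002292504
rel 11.23 [0.472  0.     0.2254] [ 0.2363  0.0935 -0.2699] 0.08786903965199964
mv 12.65 [ 0.6351 -0.1503  0.3088] [-0.1017  0.1551  0.0735] 0.08790396282692978
```

View pics/top4.png

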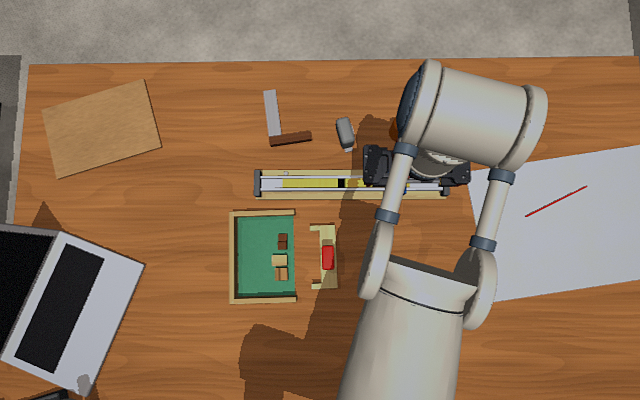

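View pics/side4.png

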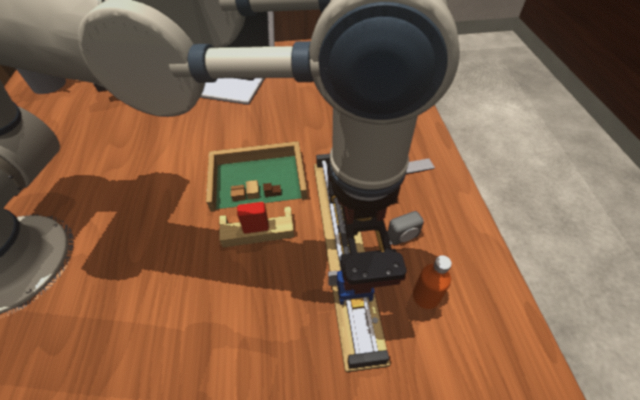

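The three offcuts are inside the bay at (283,240), (279,260) and (281,273), all left of the mouth edge (column 295). The block stands clear at (325,257). Now I'll take the grip.

```bash
python3 - <<'E'
from station import r
from h import *
np.set_printoptions(precision=4,suppress=True)
def S(n):
    s=r.sense();print(n,round(s['clock'],2),s['tcp_pos'],s['contact_force'],s['opening']);return s
r.servo_line((.6355,-.1507,.248),speed=.1);S("down")
r.grab(30);r.wait(.2);S("grab")
d=r.snapshot("side");cv2.imwrite("pics/side5.png",d["frame"][:,:,::-1])
d=r.snapshot("wrist");cv2.imwrite("pics/wrist5.png",d["frame"][:,:,::-1])
E
```

```text
down 13.52 [ 0.6356 -0.1507  0.2486] [-0.0707 -0.5896  0.6839] 0.0878544258361648
grab 14.64 [ 0.6355 -0.1504  0.2479] [-0.1327  3.6003  0.3213] 0.029704288997169013
```

View pics/wrist5.png

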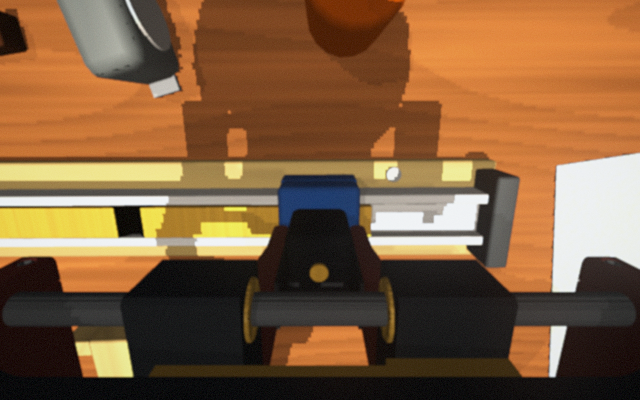

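The grip is held (opening 29.7 mm). I'll measure the notch again from this wrist view, then slide and feel for it in small steps.

```bash
python3 - <<'E'
from station import r
from h import *
np.set_printoptions(precision=4,suppress=True)
d=r.snapshot("wrist")
print("notch",ray(d,[[115,222],[144,222]],.036),"grip dot",ray(d,[[319,273]],.1))
def S(n):
    s=r.sense();print(n,round(s['clock'],2),s['tcp_pos'],s['contact_force'],s['opening']);return s
X=lambda y:.6355+.007*(y+.1507)
r.servo_line((X(-.1),-.1,.248),speed=.06);S("a")
r.servo_line((X(-.055),-.055,.248),speed=.05);S("b")
y=-.055
while y<-.041:
    y+=.002;r.servo_line((X(y),y,.248),speed=.02);S("s")
E
```

```text
notch [[ 0.6375 -0.0214  0.036 ]
 [ 0.6373 -0.0399  0.036 ]] grip dot [[ 0.6356 -0.151   0.1   ]]
a 15.78 [ 0.6356 -0.1015  0.2479] [-0.7329 -4.9194 -1.1338] 0.030034025297310016
b 16.83 [ 0.6358 -0.0564  0.2479] [-1.5022 -5.5179 -0.048 ] 0.029957093433400653
s 17.08 [ 0.6359 -0.0541  0.2479] [-3.2735 -4.9161  0.9393] 0.02964024136780777
s 17.33 [ 0.6359 -0.0518  0.2479] [-3.9109 -3.967   1.4298] 0.030160400266519297
s 17.58 [ 0.6359 -0.0497  0.2479] [-3.6094 -3.4703  1.2644] 0.030023787557890362
s 17.83 [ 0.6359 -0.0476  0.2479] [-3.9019 -3.7127  0.3396] 0.029606026998049297
s 18.08 [ 0.6359 -0.0456  0.2479] [-4.3883 -3.7213  0.7235] 0.029944092958879297
s 18.33 [ 0.6359 -0.0435  0.2479] [-2.9464 -4.6773  1.2008] 0.029835301167019483
s 18.58 [ 0.6359 -0.0414  0.2479] [-3.9982 -2.9856  0.9848] 0.029913606664317367
```

The wrist view puts the notch centre at about −0.031, against −0.0326 from the top view. No drop felt yet, as expected. Continuing in 1 mm steps.

```bash
python3 - <<'E'
from station import r
from h import *
np.set_printoptions(precision=4,suppress=True)
X=lambda y:.6355+.007*(y+.1507)
y=-.041
while y<-.0335:
    y+=.001;r.servo_line((X(y),y,.248),speed=.015)
    s=r.sense();print(round(s['clock'],2),round(y,4),s['tcp_pos'][:2],s['contact_force'])
E
```

```text
18.83 -0.04 [ 0.6359 -0.0407] [-4.1045 -4.7963  1.4117]
19.08 -0.039 [ 0.6359 -0.0399] [-3.684  -5.1269  0.9662]
19.33 -0.038 [ 0.6359 -0.039 ] [-4.0211 -6.3035  1.5007]
19.58 -0.037 [ 0.6359 -0.0376] [-4.0812 -3.331   1.0167]
19.83 -0.036 [ 0.636  -0.0362] [-4.3308 -2.6194  1.0446]
20.08 -0.035 [ 0.636  -0.0346] [-6.2596 -0.2046  1.8356]
20.33 -0.034 [ 0.636  -0.0331] [-4.7215  2.032   2.3903]
20.58 -0.033 [ 0.636  -0.0321] [-5.693   3.2622  1.452 ]
```

```bash
python3 - <<'E'
from station import r
from h import *
np.set_printoptions(precision=4,suppress=True)
X=lambda y:.6355+.007*(y+.1507)
y=-.033
while y<-.0285:
    y+=.0005;r.servo_line((X(y),y,.248),speed=.015);r.wait(.1)
    F=[];P=[]
    for i in range(3):
        s=r.sense();F.append(s['contact_force']);P.append(s['tcp_pos']);r.wait(.03)
    print(round(s['clock'],2),round(y,4),np.mean(P,0)[:2],np.mean(F,0))
    if np.mean(F,0)[1]<-2: break
E
```

```text
21.0 -0.0325 [ 0.636  -0.0318] [-5.5738  2.0355  1.1695]
21.45 -0.032 [ 0.636  -0.0312] [-4.6712  2.2238  1.4941]
21.9 -0.0315 [ 0.636  -0.0308] [-5.4482  1.7504  1.2519]
22.35 -0.031 [ 0.636  -0.0303] [-5.4473  1.022   1.7036]
22.8 -0.0305 [ 0.636 -0.03 ] [-5.9345  0.1355  1.2984]
23.25 -0.03 [ 0.636  -0.0298] [-5.2606 -0.3674  1.4781]
23.7 -0.0295 [ 0.636  -0.0297] [-5.4448 -1.7537  1.4865]
24.15 -0.029 [ 0.636  -0.0295] [-4.9531 -3.4035  0.8773]
```

The force came on as a pull of about +2 to +3 N from y ≈ −0.035, then reversed at y ≈ −0.0298. There the stop sat almost still while the command moved on 1.5 mm, so this is mid-notch. I'll relax the push and check with pictures.

```bash
python3 - <<'E'
from station import r
from h import *
np.set_printoptions(precision=4,suppress=True)
X=lambda y:.6355+.007*(y+.1507)
y=-.0299
r.servo_line((X(y),y,.248),speed=.015);r.wait(.3)
s=r.sense();print(round(s['clock'],2),s['tcp_pos'],s['contact_force'],s['opening'])
for n in("top","side"):
    d=r.snapshot(n);cv2.imwrite(f"pics/{n}6.png",d["frame"][:,:,::-1])
w=r.snapshot("wrist");cv2.imwrite("pics/wrist6.png",w["frame"][:,:,::-1])
a=cv2.imread("pics/top6.png")[80:310,200:460];b=cv2.imread("pics/side6.png")[130:370,190:470]
cv2.imwrite("pics/c6.png",np.hstack([cv2.resize(a,(390,345)),cv2.resize(b,(402,345))]))
E
```

```text
24.73 [ 0.636  -0.0298  0.2479] [-4.9951 -0.2921  1.0833] 0.029894230041733683
```

View pics/c6.png

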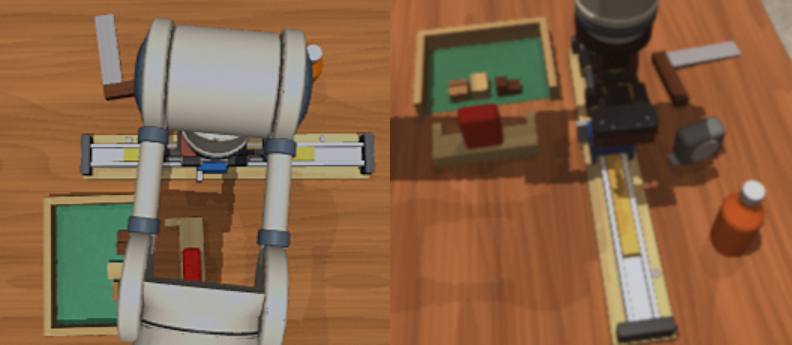

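View pics/wrist6.png

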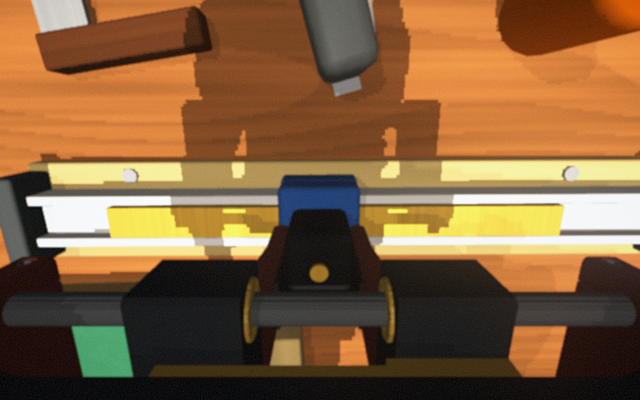

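```bash
python3 - <<'E'
from station import r
r.hand_in();s=r.sense();print(s['clock'],s['tcp_pos'],s['contact_force'],s['opening'])
E
```

```text
the job is handed in; nothing more can be done
the job is handed in; nothing more can be done
```

I swept all three offcuts into the bay and slid the stop to the notch, then handed the job in still holding the grip, at about 25 s of the 53 s allowed.

- **Sweep:** I held the push block only by its handle. Afterwards I backed it out, set it down and let go. The pictures show the three offcuts fully inside the bay mouth and the block standing upright in front of it.
- **Stop:** I took it by the black grip (opening 29.9 mm) and slid it in small steps. The drag changed to a pull of about +3 N, then reversed at y ≈ −0.0298 m while the stop hardly moved. I read that as the ball sitting mid-notch. I then eased the push to about 0.3 N. By my estimate that leaves about 55 mm to the far end of the rail.
- **Left alone:** the glue bottle, tape measure and try square look unmoved in the last pictures.

**Checks that disagreed:** the notch centre came out at −0.0326 m from the top camera, −0.0306 m from the wrist camera and −0.0298 m by feel. The top view is 2.8 mm from the felt position, slightly more than the roughly 2 mm calibration error; the wrist view is within it. The ball itself can't be seen or read, so its drop rests on the force pattern. About 5 N of steady sideways force from the rail remained at the grip. The final reading after hand-in was refused, so my last state check is from just before it.

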